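Lock the hopper and draw a charge on the incense paste doser

ROBOT

A 6-joint arm with a two-finger parallel gripper is mounted at the origin on the work surface. World frame = base frame: x ahead of the robot, y to its left, z up, the work surface at z = 0. Lengths are in mm, angles in rad, forces in N, time in s.
With the tool pointing down it reaches from about 300 to 875 mm from the base axis. Payload 6.4 kg.
Tool frame: the origin (TCP) lies at the very end of the fingers, on their centre line; the grasp point (between the pads) lies 19 mm behind it; z points along the fingers, y is the line along which they close (so a half turn about z gives the same grasp; the last joint's range is limited). The gripper opens to 88 mm and grips with 3 to 60 N. Pads are 18 mm wide; open, the fingers measure 123 mm over their backs; the gripper's body (75 mm by 187 mm) begins 45 mm behind the grasp point.
Start: joints at [1.114, 0.181, 1.607, -0, 1.354, -0.206], TCP at [142.69, 557.028, 238.714] pointing down, gripper open.
Joint ranges: [-2.99, 2.99], [-0.89, 2.07], [0.3, 2.58], [-1.14, 4.28], [0, 2.63], [-3.12, 3.12]. Speed limits (rad/s): [2.57, 2.57, 3.01, 3.14, 3.14, 3.14].

INTERFACE

Orientations are given as a unit quaternion [x, y, z, w].
In Python, from bench import env, camrig, state gives the robot as it stands (env), with the cameras (camrig) and the readings as plain functions. Calls block until the motion is done:
- env.move_ptp(position, orientation): joint-space move of the TCP to a pose.
- env.movel(position, rot=None, v=150): straight line of the TCP; rot=None keeps the orientation; v is the mean speed in mm/s.
- env.goto_joints(angles): joint-space move.
- env.grip(opening, newtons=None): finger opening in mm; newtons is the grip in N (None keeps the last); returns when the fingers have stopped.
- env.pause(seconds).
- env.inverse_kinematics(position, orientation): joint angles nearest the present ones, or None.
- state(): the state.
- camrig.snapshot(name): name is "side" or "top" or "wrist"; returns a dict with "color" (384x512x3 uint8, red, green, blue), "fx", "fy", "cx", "cy" (pixels), "pose" (4x4, takes a point from camera to world coordinates). Camera axes: x right, y down, z forward; pixel columns grow to the right and rows downward; lengths in mm; the calibration is good to about 2 mm. A picture is of the moment at which its call begins. There is no depth.
A pose or a line that the arm cannot do raises env.MotionError and nothing moves.
- env.job_done(): hands the job in; it is judged then, once.
The state is a dict: "time": time; "joint_pos": joint angles; "qd": joint speeds; "effort": joint torques, N m; "eef_pos": TCP position; "tool_rot": TCP orientation; "wrist_force": force on the tool from outside, world axes, zero at the start; "torque": the same for the moment, N m; "finger_gap": finger opening in mm; "grasp_force": force on a finger pad.
Only numpy, scipy, OpenCV 4.12 (cv2) and the standard library are available. Lean on these libraries where they do the work, as an engineer would, in place of code of your own. Each camera call takes 0.05 s, during which the arm holds its last target. There are 200 camera calls.

TASK

Get the paste doser ready to draw its next portion: turn the hopper's lock ring clockwise by its lever until the lever is fully home against its stop pin, and only then pull the spring-return T-handle straight out until its pointer is level with the brass index clip on the scale rail. Keep holding the handle there against its spring, so that the thick paste can fill the barrel: you finish while still holding the handle out at the clip. Leave the float, the stick bundle, the mug and the tray where they are.

Things in the scene. Friction and masses are not known exactly. Their poses are not given: they have to be found in the camera images.
- doser: Bench piston doser, fixed: grey base plate 430 x 110 mm, steel barrel (diameter 56 mm, axis 90 mm up), at one end a block with the hopper, at the other the T-handle. Origin on the table under the barrel; x runs along the barrel from T-handle to hopper, y to the scale rail's side, z up. The handle pulls out along -x. A 72 mm high scale rail runs along x at y = 83 mm, x = -120 to -270 mm.
- ring_axis (a point): On the lock ring's vertical axis (doser x = 110 mm, y = 0), 131 mm above the table, axes as the doser's. The ring (dark ribbed steel, diameter 112 mm, 131 to 153 mm up) is captive round the foot of the upright steel hopper (diameter 90 mm, lidded, lid 98 mm wide, top 270 mm up).
- lock_ring (a joint): Turn of the ring, rad: 0 = open, 1.05 = locked, lever home against the small stop pin; it grows clockwise seen from above. At 0 the lever points 1.047 rad from the doser's x axis towards its y axis, at 1.05 along x, away from the barrel. Starts at 0 to 0.45, turns stiffly (0.25 N m, about 2.5 N at the knob), stays where left.
- lever_knob (a point): Grip point on the ring's lever: upright round black knob, diameter 18 mm, 40 mm tall (146 to 186 mm above the table) on the end of the flat lever, 110 mm from the ring's axis. The point is on the knob's axis, 170 mm up, and moves with the ring. The hopper's wall is 56 mm from the knob.
- plunger: Rod with T-handle: black cross bar, diameter 16, 104 mm long, level along y on the 10 mm rod. Origin mid-bar, 90 mm up; axes as the doser's. At rest doser x = -165 mm, 53 mm clear of the 64 mm wide barrel end cap. Slides to doser -x, at most 100 mm; a spring pulls it back in: 4 N at rest, plus 1.4 N per 10 mm (10 to 15 N at the clip). Let go, it runs back.
- grip (a point): A good place to pinch the cross bar from above: on the bar's axis, 30 mm from the rod on the side away from the scale rail (plunger y = -30 mm), 90 mm above the table.
- pointer (a point): Tip of the thin steel pointer (3 mm thick) at the bar's end on the rail side (plunger y = +71 mm), 90 mm above the table; its x axis is the doser's.
- clip: Brass index clip, fixed on the scale rail, 14 mm long, with an upright 3 mm thick fin facing the pointer. Origin in the middle of the fin, 90 mm above the table; axes as the doser's. The handle is at the mark when pointer and fin stand level, that is when the pointer's x in the clip's frame is 0; it starts 40 to 75 mm short of that (pointer at +x).
- float: Bystander: wooden float, board 200 x 115 x 12 mm with an arched handle, 69 mm high in all, lying on the table. Origin under its middle.
- bundle: Bystander: bundle of bamboo sticks lying on the table, 240 x 50 x 30 mm. Origin under its middle.
- mug: Bystander: white mug, diameter 80 mm, 80 mm high. Origin under its middle.
- tray: Bystander: shallow wooden tray, 130 x 200 x 22 mm, by the doser's outlet. Origin under its middle.

How it is judged (in metres and radians):
On the way, in this order (a step that is already met when the one before it is completed fails the run):
1. the lock ring is turned home against its stop pin (value of joint lock_ring above 0.95 rad), for 0.2 s.
2. the T-handle is held in the fingers with its pointer at the clip (value of joint lock_ring above 0.95 rad and x of pointer in the frame of clip between -0.005 and 0.005 m and contact force between the fingers and plunger above 3 N and linear speed of plunger below 0.01 m/s), for 0.5 s.
At the end, for the whole second after the job is handed in: The lock ring is within 0.1 rad of its stop; the handle's pointer is level with the clip's fin within 5 mm along the pull, at rest (under 10 mm/s), and the fingers are holding the T-handle (over 3 N of contact) (all of step 2); the arm keeps its last pose, push and grip.
It fails at once if the T-handle pulled out by more than 15 mm before the lock ring is home (x of pointer in the frame of doser below -0.18 m and value of joint lock_ring below 0.93 rad).
It fails at once if the wooden float pushed away by more than 30 mm (distance of float from where it was at the start of the episode above 0.03 m).
It fails at once if the bundle of sticks pushed away by more than 30 mm (distance of bundle from where it was at the start of the episode above 0.03 m).
It fails at once if the mug pushed away by more than 30 mm (distance of mug from where it was at the start of the episode above 0.03 m).
It fails at once if the tray pushed away by more than 30 mm (distance of tray from where it was at the start of the episode above 0.03 m).
It also fails if it takes over 54 s, if anything falls off the work surface, if the arm or the gripper's body presses on something with over 40 N, if the wrist force passes 120 N, or if a joint passes its speed limit or range.

## Working session

There is one attempt and no reset: what is moved stays moved. The work goes in short steps, each a Python script; the robot and the scene stay as the last script left them, time stands still between calls to the robot, and variables do not carry over. Pictures are saved under pics/ and viewed, at most 10 in all, crops included, and the job is handed in when it is done.

```bash
mkdir -p pics; python3 - <<'E'
from bench import env, camrig, state
import cv2,numpy as np
for n in ("side","top"):
    s=camrig.snapshot(n); cv2.imwrite(f"pics/{n}0.png",cv2.resize(s["color"][:,:,::-1],(800,600),interpolation=cv2.INTER_CUBIC))
    np.savez(f"pics/{n}0.npz",**s)
    print(n,s["fx"],s["cx"],s["cy"],np.round(s["pose"],3).tolist())
print(state())
E
```

```text
side 373.4965176209904 256.7111149826304 194.60744102437286 [[-0.866, -0.376, 0.33, 351.386], [-0.5, 0.667, -0.552, 422.316], [-0.013, -0.643, -0.766, 682.722], [0.0, 0.0, 0.0, 1.0]]
top 458.8594320145298 262.1911937910746 191.98135795177757 [[0.002, -0.997, 0.076, 507.885], [-1.0, -0.001, 0.02, 2.964], [-0.02, -0.076, -0.997, 1099.993], [0.0, 0.0, 0.0, 1.0]]
{'time': 0.1, 'joint_pos': array([ 1.11365665e+00,  1.81435110e-01,  1.60791761e+00, -3.38234849e-05,
        1.35378789e+00, -2.06311553e-01]), 'qd': array([ 0.00013757, -0.00142539, -0.00349437, -0.00083954, -0.0029444 ,
       -0.00096379]), 'effort': array([ 3.47894847e-04, -4.34823990e+01, -3.42690825e+01,  7.03844265e-02,
        3.41522321e-02, -7.67769984e-05]), 'eef_pos': array([142.49927965, 556.56155994, 237.91338091]), 'tool_rot': array([ 1.25081892e-01,  9.92146119e-01, -7.37159497e-04, -2.36453198e-04]), 'wrist_force': array([-0.42837718, -0.04367798, -0.12728516]), 'torque': array([-0.0326294 ,  0.07741635,  0.02210504]), 'grasp_force': 0.0, 'finger_gap': 88.16468851019366}
```

View pics/side0.png

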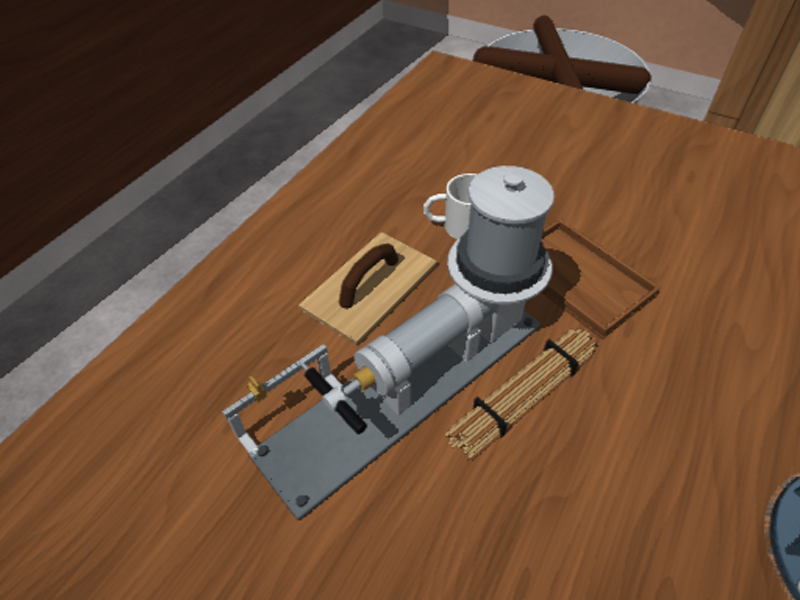

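View pics/top0.png

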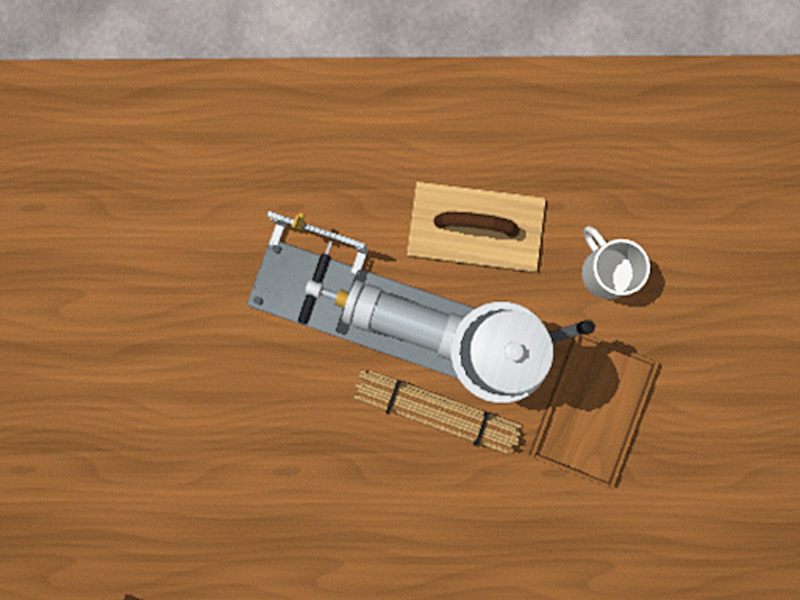

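The side view shows the T-handle (335,398), clip (256,388) and hopper (510,190). The top view shows the knob at (586,327), hopper lid (512,351), handle hub (314,289) and clip (299,222). I'll enlarge the parts that matter.

```bash
python3 - <<'E'
import cv2,numpy as np
c=np.load("pics/top0.npz")["color"][:,:,::-1]
a=c[130:210,155:235];b=c[180:260,340:420] 
d=np.load("pics/side0.npz")["color"][:,:,::-1]
r=lambda x:cv2.resize(x,(400,400),interpolation=cv2.INTER_CUBIC)
cv2.imwrite("pics/crop1.png",np.hstack([r(a),r(c[180:260,310:390])]))
E
```

```text
(no output)
```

View pics/crop1.png

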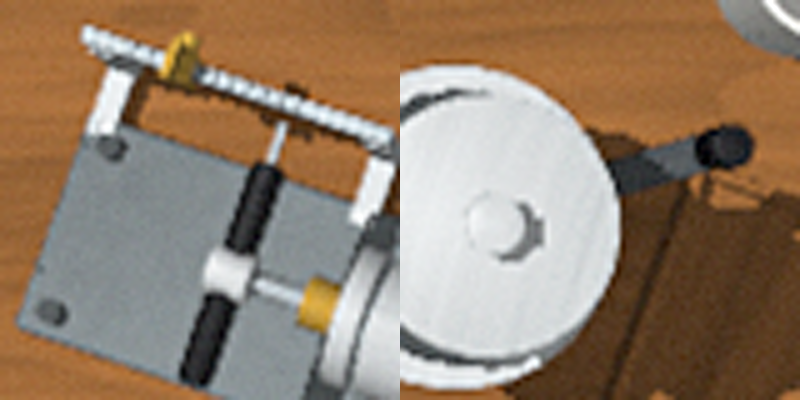

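The crop shows the pointer tip (284,124), bar ends (268,165)/(196,384), the rail ends (85,32)/(392,135), the clip around (181,60) and, on the right, the knob top (725,146). Next, larger views of the clip from both cameras.

```bash
python3 - <<'E'
import cv2,numpy as np
c=np.load("pics/top0.npz")["color"][:,:,::-1]
d=np.load("pics/side0.npz")["color"][:,:,::-1]
r=lambda x:cv2.resize(x,(400,400),interpolation=cv2.INTER_CUBIC)
cv2.imwrite("pics/crop2.png",np.hstack([r(c[130:170,170:210]),r(d[215:295,140:220+20-20])]))
E
```

```text
(no output)
```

View pics/crop2.png

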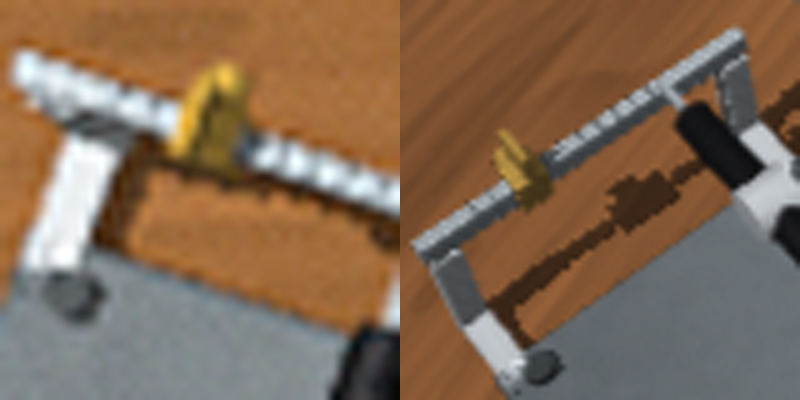

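```bash
cat > h.py <<'E'
import numpy as np
from scipy.optimize import least_squares
C={n:dict(np.load(f"pics/{n}0.npz")) for n in ("top","side")}
def proj(c,P):
    T=np.linalg.inv(c["pose"]); q=T[:3,:3]@np.asarray(P,float)+T[:3,3]
    return np.array([c["fx"]*q[0]/q[2]+c["cx"],c["fy"]*q[1]/q[2]+c["cy"]])
def ray(c,uv,z):
    d=c["pose"][:3,:3]@np.array([(uv[0]-c["cx"])/c["fx"],(uv[1]-c["cy"])/c["fy"],1]); o=c["pose"][:3,3]
    return o+d*(z-o[2])/d[2]
def D(p,P):
    a=p[2]; return np.array([p[0]+P[0]*np.cos(a)-P[1]*np.sin(a),p[1]+P[0]*np.sin(a)+P[1]*np.cos(a),P[2]])
def crop(u,v,ox,oy,s): return (u+.5)/s-.5+ox,(v+.5)/s-.5+oy
E
cat > fit.py <<'E'
from h import *
t=lambda u,v:("top",crop(u,v,155,130,5)); s=lambda u,v:("side",crop(u-400,v,140,215,5))
obs=[(t(284,124),(-165,71,90)),(t(268,165),(-165,52,90)),(t(196,384),(-165,-52,90)),
(t(85,32),(-270,83,72)),(t(392,135),(-120,83,72)),
(s(668,88),(-165,71,90)),(s(415,245),(-270,83,72)),(s(742,32),(-120,83,72)),
]
f=lambda p:np.concatenate([proj(C[o[0]],D(p,P))-o[1] for o,P in obs])
r=least_squares(f,[500,100,-1.8],loss="soft_l1")
p=r.x;print(p,np.round(f(p),1).tolist());np.save("p.npy",p)
inv=lambda w:(np.array([[np.cos(p[2]),np.sin(p[2])],[-np.sin(p[2]),np.cos(p[2])]])@(w[:2]-p[:2])).round(1)
for n,uv,o in(("top",(225,72),(170,130,10)),("top",(207,110),(170,130,10)),("side",(105,135),(140,215,5)),("side",(118,165),(140,215,5))):
    print(n,[(z,inv(ray(C[n],crop(*uv,*o),z)).tolist()) for z in(80,90,100)])
k=ray(C["top"],crop(325,146,310,180,5),186);print("knob",k,inv(k)); e=inv(k)-[110,0];print(np.hypot(*e),1.047-np.arctan2(e[1],e[0]))
E
python3 fit.py
```

```text
[547.77436445   3.27354154 -33.31722628] [0.3, -0.1, 0.6, -0.3, -0.7, 0.1, -0.5, -0.1, 0.2, 0.4, -1.1, -0.5, 0.4, 0.7, 0.4, -0.2]
top [(80, [-222.2, 95.4]), (90, [-219.9, 94.1]), (100, [-217.6, 92.8])]
top [(80, [-223.1, 86.0]), (90, [-220.8, 84.8]), (100, [-218.5, 83.5])]
side [(80, [-220.5, 98.7]), (90, [-222.4, 91.7]), (100, [-224.2, 84.8])]
side [(80, [-223.9, 83.9]), (90, [-225.7, 77.1]), (100, [-227.5, 70.4])]
knob [ 543.97855027 -201.34882605  186.        ] [194.8  62.8]
105.52194084644198 0.40956401774530515
```

```bash
cat >> h.py <<'E'
from scipy.spatial.transform import Rotation as R
p=np.load("p.npy") if __import__("os").path.exists("p.npy") else None
def rot(phi,sg=1):  # tool down, tool x at world heading phi
    x=sg*np.array([np.cos(phi),np.sin(phi),0]); z=np.array([0,0,-1.]); y=np.cross(z,x)
    return R.from_matrix(np.c_[x,y,z]).as_quat()
def knob(a,z,r=110):  # a=doser angle of lever
    c=D(p,(110,0,0)); w=p[2]+a; return [c[0]+r*np.cos(w),c[1]+r*np.sin(w),z]
E
python3 - <<'E'
from bench import env, camrig, state
from h import *
import cv2
a=1.047-.41
env.movel([142.7,557,340],v=250)
for sg in(1,-1):
    print(sg,env.inverse_kinematics(knob(a,340),rot(p[2]+a,sg)),env.inverse_kinematics(knob(0,155),rot(p[2],sg)))
    for s2 in (1,-1): print(env.inverse_kinematics(D(p,(-225,-30,75)),rot(p[2]+np.pi/2,s2)))
print(state()["time"], knob(a,340), D(p,(-165,-30,75)))
E
```

```text
1 [-5.64198530e-01  1.33048196e-01  1.45868647e+00 -4.44089210e-16
  1.54985798e+00  2.27089754e+00] [-6.35231068e-01  1.49181382e-01  1.82423291e+00 -4.44089210e-16
  1.16817836e+00  2.83686500e+00]
[ 1.77309547e-01  4.89926845e-01  1.56124349e+00 -4.44089210e-16
  1.09042232e+00  2.07860929e+00]
[ 1.77309547e-01  4.89926845e-01  1.56124349e+00 -4.44089210e-16
  1.09042232e+00 -1.06298336e+00]
-1 [-5.64198530e-01  1.33048196e-01  1.45868647e+00 -4.44089210e-16
  1.54985798e+00 -8.70695113e-01] [-6.35231068e-01  1.49181382e-01  1.82423291e+00 -4.44089210e-16
  1.16817836e+00 -3.04727650e-01]
[ 1.77309547e-01  4.89926845e-01  1.56124349e+00 -4.44089210e-16
  1.09042232e+00  2.07860929e+00]
[ 1.77309547e-01  4.89926845e-01  1.56124349e+00 -4.44089210e-16
  1.09042232e+00 -1.06298336e+00]
0.6583 [np.float64(545.2664863495936), np.float64(-205.64677069385226), 340] [572.94366641 169.07916943  75.        ]
```

```bash
python3 - <<'E'
from bench import env, camrig, state
from h import *
import cv2
a=1.047-.41
env.move_ptp(knob(a,340,108),rot(p[2]+a,-1)); env.grip(60)
env.movel(knob(a,230,108),v=150)
s=camrig.snapshot("wrist");np.savez("pics/wrist0.npz",**s);cv2.imwrite("pics/w0.png",s["color"][:,:,::-1])
st=state();print(st["time"],st["eef_pos"],st["wrist_force"])
T=C["wrist"]=s
print(proj(s,knob(a,186,108)),proj(s,knob(a,186,110)),proj(s,st["eef_pos"]))
E
```

```text
5.1917 [ 545.37480571 -204.15994223  231.39033664] [-0.33291245  0.73134386 -0.20361774]
[257.44651323 211.325254  ] [257.4534237  214.09864177] [258.22948716 240.91517397]
```

View pics/w0.png

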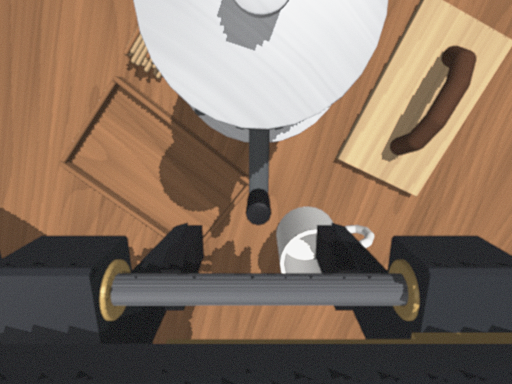

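The knob top sits at (259,207) in the wrist view, about 4 px nearer the hopper than predicted. It is centred between the fingers, so I'll shift the ring centre by 4 mm and grasp.

```bash
python3 - <<'E'
from bench import env, camrig, state
from h import *
a0=1.047-.41
off=np.array(knob(a0,0,-4))-np.array(knob(a0,0,0))
K=lambda a,z:np.array(knob(a,z))+off
env.movel(K(a0,230)); env.movel(K(a0,156),v=80)
env.grip(5,20); s=state();print(s["finger_gap"],s["grasp_force"],s["wrist_force"])
for a in np.linspace(a0,0,11)[1:]:
    env.movel(K(a,156),rot(p[2]+a,-1),v=60); s=state()
    u=p[2]+a; f=s["wrist_force"][:2]; print(round(a,2),"rad",round(f@[np.cos(u),np.sin(u)],1),"tan",round(f@[-np.sin(u),np.cos(u)],1),round(s["finger_gap"],1),round(s["time"],1))
E
```

```text
17.47016307720044 19.999944241717458 [-1.1143233  -0.34769534  0.47336776]
0.57 rad 0.1 tan -1.8 17.3 7.5
0.51 rad -0.5 tan -0.9 17.1 7.8
0.45 rad -2.6 tan -2.5 17.5 8.0
0.38 rad -2.9 tan -1.5 17.3 8.3
0.32 rad -5.1 tan -1.7 17.3 8.6
0.25 rad -5.1 tan -0.8 17.2 8.8
0.19 rad -5.2 tan -0.1 17.2 9.1
0.13 rad -6.9 tan -1.0 17.4 9.4
0.06 rad -6.9 tan 1.1 17.4 9.6
0.0 rad -8.6 tan 12.4 17.5 9.9
```

```bash
python3 - <<'E'
from bench import env, camrig, state
from h import *
import cv2
e=state()["eef_pos"]; u=p[2]
env.movel(e+2*np.array([np.sin(u),-np.cos(u),0]),v=20); env.pause(.3)
s=state();f=s["wrist_force"][:2];print("tan",f@[-np.sin(u),np.cos(u)],s["eef_pos"],knob(0,156))
env.grip(50); e=s["eef_pos"]; env.movel([e[0],e[1],340],v=200)
q=rot(p[2]+np.pi/2,-1)
env.move_ptp(D(p,(-165,-30,340)),q); env.grip(44)
env.movel(D(p,(-165,-30,190)),v=200)
s=camrig.snapshot("wrist");t=camrig.snapshot("top");np.savez("pics/wrist1.npz",**s)
cv2.imwrite("pics/w1.png",np.hstack([s["color"][:,:,::-1],cv2.resize(t["color"][150:250,300:400,::-1],(384,384),interpolation=2)])[:, :800])
print(state()["time"],proj(s,D(p,(-165,-30,90))),proj(s,D(p,(-165,52,90))),proj(s,D(p,(-165,-52,90))),proj(s,D(p,(-165,71,90))))
E
```

```text
tan 7.818131100023343 [ 478.2980404  -200.73969898  156.1160186 ] [np.float64(476.3801313803847), np.float64(-204.8198593259031), 156]
14.8833 [258.07323442 188.24380917] [258.2316734  272.93000367] [258.0259954  162.99438517] [258.26487842 290.67820407]
```

View pics/w1.png

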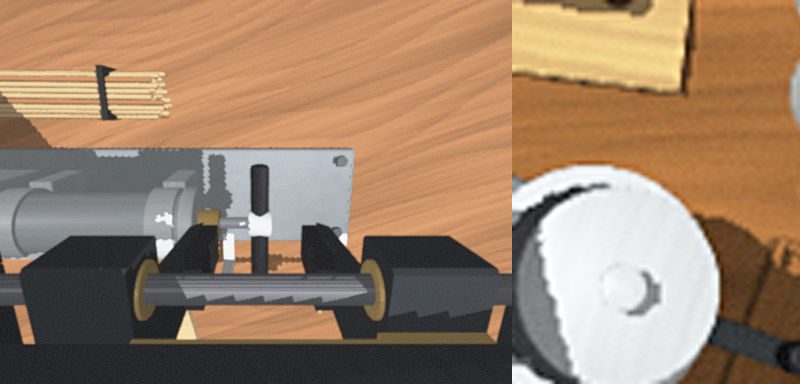

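The wrist view shows the bar at column 260 with its end at row 163, as predicted, and centred between the fingers. In the top crop the lever points along the barrel axis. Next I grip the bar and pull.

```bash
python3 - <<'E'
from bench import env, camrig, state
from h import *
import cv2
print("knob expect",proj(C["top"],knob(0,186,106)),proj(C["top"],knob(0.1,186,106)),"seen 373.7,242.4")
env.movel(D(p,(-165,-30,73)),v=100); env.grip(5,45)
s=state();print(s["finger_gap"],s["grasp_force"],s["wrist_force"],s["eef_pos"],D(p,(-165,-30,73)))
env.movel(D(p,(-165-54,-30,73)),v=40); env.pause(.3)
s=state();print(s["time"],s["finger_gap"],s["grasp_force"],s["wrist_force"],s["eef_pos"],D(p,(-219,-30,73)))
im=[]
for n in("top","side"):
    t=camrig.snapshot(n);np.savez(f"pics/{n}1.npz",**t);o=(170,125) if n=="top" else (140,230)
    im.append(cv2.resize(t["color"][o[1]:o[1]+40,o[0]:o[0]+40,::-1],(400,400),interpolation=2))
cv2.imwrite("pics/c3.png",np.hstack(im))
E
```

```text
knob expect [374.98294232 242.42213346] [376.39306069 237.238954  ] seen 373.7,242.4
14.0744547348022 45.019708424806595 [ 0.64084092  3.01334782 -0.64700825] [573.20951918 169.50140447  73.16570234] [572.94366641 169.07916943  73.        ]
18.5667 14.788513173332506 45.02102002501488 [-5.14361243 -9.43659518  6.44730179] [589.63333043 217.64734559  73.08783601] [590.46770544 220.15664055  73.        ]
```

View pics/c3.png

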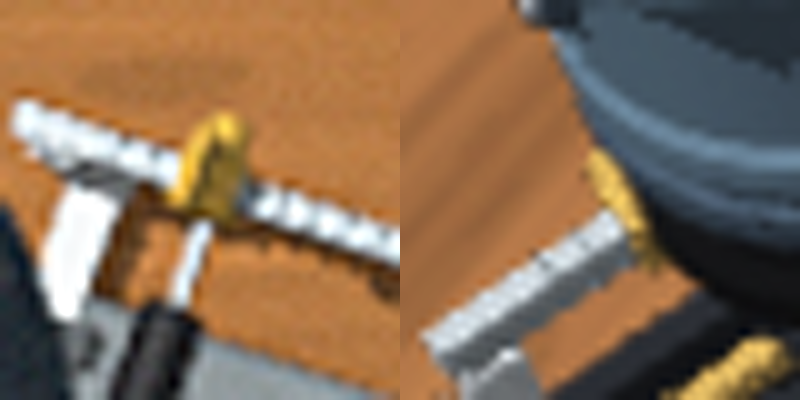

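The pointer (tip 207,220) has nearly reached the clip (around 210,165) in the top view, and the arm blocks the side view. I'll enlarge the top view.

```bash
python3 - <<'E'
from h import *
import cv2
t=np.load("pics/top1.npz"); c=t["color"][131:155,182:206,::-1].copy()
im=cv2.resize(c,(600,600),interpolation=2)
cv2.imwrite("pics/c4.png",im)
P=lambda x,y,z:[int(v) for v in (proj(t,D(p,(x,y,z)))-[182,131]+.5)*25-.5]
for x in(-217,-222):
  print(x,[(y,z,P(x,y,z)) for y,z in((71,90),(79,90),(90,90),(79,80),(79,100),(90,100))])
E
```

```text
-217 [(71, 90, [206, 408]), (79, 90, [236, 324]), (90, 90, [278, 209]), (79, 80, [255, 344]), (79, 100, [216, 304]), (90, 100, [258, 187])]
-222 [(71, 90, [153, 390]), (79, 90, [184, 306]), (90, 90, [225, 191]), (79, 80, [203, 326]), (79, 100, [163, 286]), (90, 100, [205, 169])]
```

View pics/c4.png

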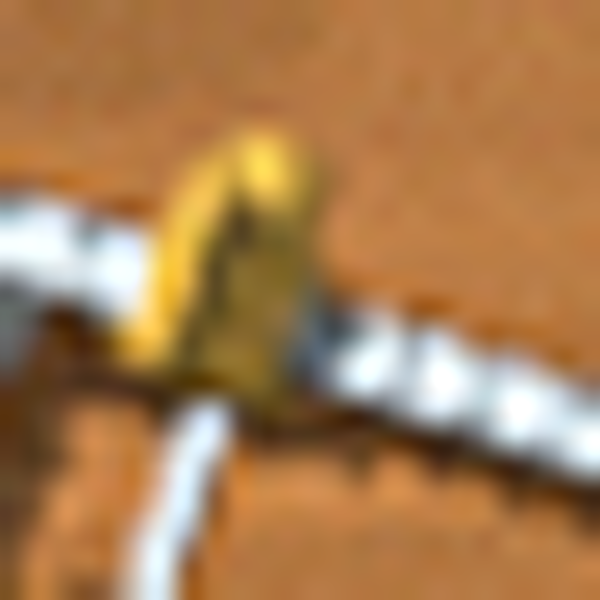

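Pointer tip at (210,402), about x = -217 mm. The bright fin edge runs (140,350) to (215,165), about x = -222 mm. I'll cross-check with the unobstructed first side image.

```bash
python3 - <<'E'
from h import *
import cv2
t=C["side"]; o=np.array([152,236]); c=t["color"][236:264,152:180,::-1]
cv2.imwrite("pics/c5.png",cv2.resize(c,(588,588),interpolation=2))
P=lambda x,y,z:[int(v) for v in (proj(t,D(p,(x,y,z)))-o+.5)*21-.5]
for x in(-215,-222,-229):
  print(x,[(y,z,P(x,y,z)) for y,z in((75,72),(75,90),(75,100),(83,72),(83,80),(83,100),(90,90),(90,100))])
E
```

```text
-215 [(75, 72, [399, 307]), (75, 90, [361, 200]), (75, 100, [339, 139]), (83, 72, [352, 250]), (83, 80, [335, 203]), (83, 100, [290, 81]), (90, 90, [271, 93]), (90, 100, [248, 32])]
-222 [(75, 72, [333, 351]), (75, 90, [294, 245]), (75, 100, [271, 183]), (83, 72, [286, 294]), (83, 80, [268, 247]), (83, 100, [222, 126]), (90, 90, [204, 137]), (90, 100, [180, 75])]
-229 [(75, 72, [267, 396]), (75, 90, [226, 290]), (75, 100, [202, 229]), (83, 72, [220, 338]), (83, 80, [201, 291]), (83, 100, [154, 170]), (90, 90, [136, 181]), (90, 100, [112, 120])]
```

View pics/c5.png

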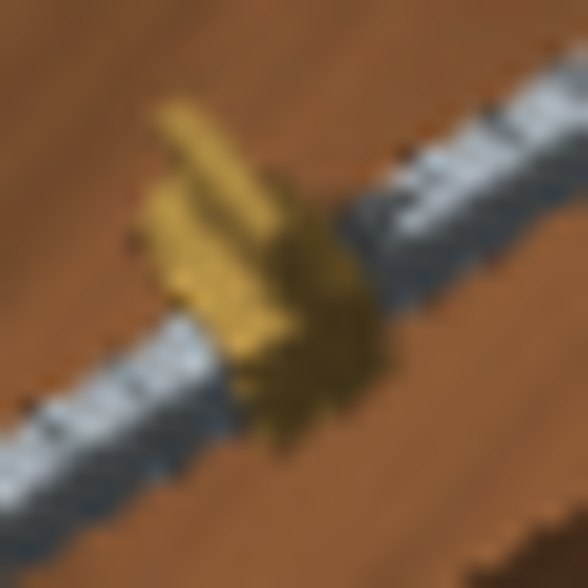

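The fin strip (280,225)–(175,110) in the side view triangulates with the top view to x ≈ -223 mm. I'll pull about 6 mm more and check.

```bash
python3 - <<'E'
from bench import env, camrig, state
from h import *
import cv2
env.movel(D(p,(-225.5,-30,73)),v=20); env.pause(.8)
s=state();d=s["eef_pos"]-D(p,(0,0,0));u=np.array([np.cos(p[2]),np.sin(p[2]),0])
print(s["time"],"tcp x",d@u,s["grasp_force"],s["finger_gap"],s["wrist_force"])
t=camrig.snapshot("top")
cv2.imwrite("pics/c6.png",cv2.resize(t["color"][131:155,182:206,::-1],(600,600),interpolation=2))
P=lambda x,y,z:[int(v) for v in (proj(t,D(p,(x,y,z)))-[182,131]+.5)*25-.5]
for x in(-220,-223,-226):print(x,P(x,71,90),P(x,60,90),P(x,75,95),P(x,90,95))
E
```

```text
19.9417 tcp x -222.7419874851689 45.02079248428345 14.409995317276653 [-5.08477326 -9.76517673  7.83316262]
-220 [174, 397] [133, 513] [179, 345] [236, 187]
-223 [143, 387] [101, 502] [148, 335] [205, 177]
-226 [111, 376] [70, 491] [116, 324] [173, 166]
```

View pics/c6.png

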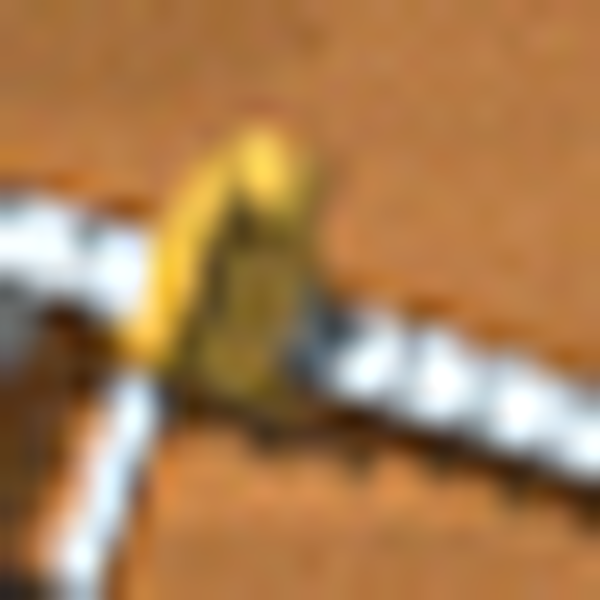

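The pointer tip (138,385) now runs straight into the fin edge (145,350), level to within about 2 mm, and it is gripped at 45 N and at rest.

```bash
python3 -c "
from bench import env, camrig, state
env.pause(.3);print(env.job_done())"
```

```text
the job is handed in; nothing more can be done
None
```

I turned the lock ring home against its stop pin, then pulled the T-handle out to the brass clip. I handed the job in with the gripper still holding the handle at 45 N. From the camera images, the pointer is level with the clip's fin to within about 2 mm (5 mm allowed); no pass/fail verdict came back.

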